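# Park the scratch-tester beam and run the panel out

## Robot

A 6-joint arm with a two-finger parallel gripper is mounted at the origin on a cart in front of the work surface, level with it; the furniture and walls round the work are solid. World frame = base frame: x ahead of the robot, y to its left, z up, the work surface at z = 0. Lengths are in m, angles in degrees, forces in N, time in s.
With the tool pointing down it reaches from about 0.3 to 0.75 m from the base axis. Payload 8.5 kg.
Tool frame: the origin (TCP) lies at the very end of the fingers, on their centre line; the grasp point (between the pads) lies 19 mm behind it; z points along the fingers, y is the line along which they close (so a half turn about z gives the same grasp; the last joint's range is limited). The gripper opens to 85 mm and grips with 20 to 120 N. Pads are 22 mm wide; open, the fingers measure 114 mm over their backs; the gripper's body (76 mm by 85 mm) begins 54 mm behind the grasp point. The pads swing forward as they close: fully open they stand 13 mm farther back than shut.
Start: joints at [-76.851, 21.807, 74.336, -0, 83.858, -12.336], TCP at [0.237, -0.496, 0.231] pointing down, gripper open.
Joint ranges: [-178.18, 178.18], [-50.72, 133.34], [12.68, 142.11], [-81.47, 261.47], [9.98, 163.14], [-165.26, 165.26]. Speed limits (degrees/s): [136.94, 136.94, 180, 180, 180, 180].

## Interface

Orientations are given as a 3x3 rotation matrix whose columns are the frame's x, y, z axes.
In Python, from rig import env, imaging gives the robot as it stands. The module is installed in compiled form; this text tells all that it offers.
- The arm moves only by the tool arm_command, never from a script. Its arguments are lists of equal length, an entry for each row: "turn": the turn, a rotation vector about the tool's x, y, z in units of 5 degrees (1.0 is 5 degrees), a list of three; "xyz": the shift along the tool's x, y, z in units of 50 mm (1.0 is 50 mm), a list of three; "claw": the finger opening in mm, from 0 to 85.4. A call has 1 to 12 rows; each row shifts and turns the commanded pose from where the row before left it, along the tool's axes as they then stand; what a row does not reach is not made up. A row lasts 1/10 s, in which the tool goes at most 50 mm and 8.59 degrees, less where a joint would pass 70% of its speed; a pose out of reach is approached as far as the arm can. A call is refused whole if a number of a shift passes 1 or a number of a turn 1, either way. A call with a gripper value outside its range is refused whole. The fingers move at their own pace and stop on an object; "squeeze" is the grip in N (left out, the last holds). Time passes only in rows, so rows that do not move let the fingers close. It gives the time, the measured TCP pose, the force, the opening and the grip force at its end, in the units of the state.
- env.observe(): the state, without advancing time (a new reading comes with each control period).
- imaging.get_image(name): name is "scene" or "top" or "wrist"; returns (picture, depth): 420x560x3 uint8, blue, green, red; 420x560 float32, m along the optical axis (not along the pixel's ray), 0 where there is no reading.
- imaging.camera_info(name): a dict with "camera_matrix" (3x3 intrinsics, pixels), "rvec" (rotation vector, rad) and "tvec" (3), from world to camera coordinates, as OpenCV has them. Camera axes: x right, y down, z forward; pixel columns grow to the right and rows downward; lengths in m; the calibration is good to about 2 mm. A picture is of the moment at which its call begins: read the wrist's pose just before it. camera_info takes no time and is no camera call; for the wrist camera it gives the pose at the moment of the call.
- env.close_job(): hands the job in; it is judged then, once.
The state is a dict: "time_s": time; "q": joint angles; "qvel": joint speeds; "joint_efforts": joint torques, N m; "position": TCP position; "tool_rot": TCP orientation; "ft_force": force on the tool from outside, world axes, zero at the start; "wrist_torque": the same for the moment, N m; "grip_width": finger opening in m; "gripper_force": force on a finger pad.
Only numpy, scipy, OpenCV 4.12 (cv2) and the standard library are available. Lean on these libraries where they do the work, as an engineer would, in place of code of your own. Each camera call takes 0.05 s, during which the arm holds its last target. There are 200 camera calls.

## Task

The scratch tester has finished a run and its stylus still rests on the coated panel. Gently push the counterweighted beam up by its lift bail until it passes its balance point and stays leaning on its rear stop by itself; only then push the panel carriage by its knob all the way left to its end stop, so that the panel can be changed. Touch and push only, with the fingertips or the outside of the fingers: take neither bail nor knob between the fingers, and leave the other things on the bench where they are.

Things in the scene. Friction and masses are not known exactly. Their poses are not given: they have to be found in the camera images.
- tester: Fixed grey base of the bench scratch tester; turned up to 0.25 rad. Origin on the worktop under the beam; x runs along the beam to the back, y to the left along the panel slide, z up. Bed in front: x -115..-3, y -133..177 mm, 34 mm high, slide end blocks to 52 mm. Pedestal behind: x 3..153 mm, 110 mm wide, two pivot cheeks (x 48..102 mm, outer faces y +/-31 mm) to 126 mm high.
- pivot (a point): Pivot axis of the beam, at the beam's middle plane: 75 mm behind the tester's origin along its x, 115 mm above the worktop; the axis runs along the tester's y.
- beam_arm (a joint): Beam angle, rad: 0 with the stylus down on the panel (beam level, pointing at the operator), 1.25 up on the rear stop. Below the balance point (about 0.59) its weight brings it back down, above it over to the stop, in about 1 s (damped, 0.12 N m s/rad). Lifting from rest takes 0.11 to 0.16 N m at the pivot. Beam 16 mm wide, top 15 mm above the pivot axis, nose 145 mm ahead of it.
- bail_bar (a point): Middle of the lift bail's crossbar, a level black sleeve 14 mm thick, 78 mm long along y, on two 7 mm steel rods over the beam's front. Beam down: 115 mm in front of the pivot axis and 78 mm above it; 56 mm free between bar and beam, free space in front. It travels up and back on a 139 mm circle round the pivot, to 38 mm behind and 134 mm above it. Axes of the beam: x to the pivot, y along the bar.
- counterweight (a point): Centre of the steel counterweight on the beam's cranked tail, 40 mm in diameter, 26 mm long; with the beam down 68 mm behind the pivot axis and 48 mm above it, sinking as the front rises.
- carriage (a joint): Position of the panel carriage along the slide, m: grows to the left (tester's +y); 0 at the right end, 0.13 at the left end stop, where the panel is to be changed. Friction about 1.5 N; it stays where it is left.
- knob (a point): Middle of the black push knob of the carriage, moving with it: 22 mm in diameter, 26 mm high, on a 10 mm stem on a lug in front of the bed, 128 mm in front of the tester's origin. This point is 88 mm above the worktop, the knob's top 101 mm, the lug's top 59 mm. At the end stop it is 85 mm to the left of the tester's x axis. Axes of the tester.
- beaker: Glass beaker, 59 x 64 x 72 mm, loose behind the left part of the bed; origin at the centre of its foot. Bystander.
- cap_tub: Small round tub with screw lid, 54 mm wide, 48 mm high, loose behind the right part of the bed; origin at the centre of its foot. Bystander.
- screwdriver: Screwdriver, 190 mm long, lying loose on the worktop to the right; origin at the middle of its underside. Bystander.
- lab_timer: Small grey timer, 62 x 68 x 20 mm, loose on the worktop to the left; origin at the centre of its underside. Bystander.
- panel_stack: Stack of five spare white panels, 90 x 122 x 9 mm, loose on the worktop to the left; origin at the centre of its underside. Bystander.

How it is judged (in metres and radians):
On the way, in this order (a step that is already met when the one before it is completed fails the run):
1. the beam rests on its rear stop by itself, past its balance point, untouched, the carriage not yet moved (value of joint beam_arm above 1.2 rad and velocity of joint beam_arm below 0.1 rad/s and contact force between beam_arm and anything else below 0.1 N and distance of knob from where it was at the start of the episode below 0.006 m), for 0.2 s.
2. the carriage is against its left end stop with the beam still up (value of joint carriage above 0.123 m and value of joint beam_arm above 1.2 rad), for 0.2 s.
At the end, for the whole second after the job is handed in: The beam stands at rest on its rear stop (angle over 1.2 of 1.25 rad) and the carriage is at rest within 7 mm of its left end stop; nothing touched any more (all of step 2 and velocity of joint beam_arm below 0.05 rad/s and velocity of joint carriage below 0.01 m/s).
It fails at once if the carriage is moved more than 6 mm while the stylus beam is not up past its balance point (distance of knob from where it was at the start of the episode above 0.006 m and value of joint beam_arm below 1 rad).
It fails at once if the beam is flung up (over 4 rad/s) (velocity of joint beam_arm above 4 rad/s).
It fails at once if the bail bar or the knob is taken between the fingers ((x of the grasp point in the frame of bail_bar between -0.007 and 0.007 m and z of the grasp point in the frame of bail_bar between -0.007 and 0.007 m and y of the grasp point in the frame of bail_bar between -0.042 and 0.042 m) or (horizontal distance between the grasp point and knob below 0.009 m and z of the grasp point in the frame of knob below 0.014 m)).
It fails at once if a loose bystander is shifted more than 20 mm or lifted (distance of any of beaker, cap_tub, screwdriver, lab_timer, panel_stack from where it was at the start of the episode above 0.02 m).
It fails at once if the beam or the carriage is pushed with more than 40 N (contact force between any of the arm, the fingers and beam_arm above 40 N or contact force between the fingers and carriage above 40 N).
It also fails if it takes over 56 s, if anything falls off the work surface, if the arm or the gripper's body presses on something with over 40 N, if the wrist force passes 120 N, or if a joint passes its speed limit or range.

## Working session

There is one attempt and no reset: what is moved stays moved. The work goes in short steps, Python scripts to look and compute and a tool call to move; the robot and the scene stay as the last step left them, time stands still between calls to the robot, and variables do not carry over. Pictures are saved under pics/ and viewed, at most 10 in all, crops included, and the job is handed in when it is done.

Besides the shell and the picture viewer there is one more tool, called after "Call:" in YAML: its name, and indented under it one key for each argument. arm_command: Moves the arm, as the interface text tells. Its arguments: {"type":"object","properties":{"turn":{"type":"array"},"xyz":{"type":"array"},"claw":{"type":"array"},"squeeze":{"type":"number"}},"required":["turn","xyz","claw"]}

```bash
mkdir -p pics; cat > h.py <<'E'
import numpy as np, cv2
from rig import env, imaging
def cam(n):
    c=imaging.camera_info(n); R=cv2.Rodrigues(np.array(c["rvec"],float))[0]
    return np.array(c["camera_matrix"]),R,np.array(c["tvec"],float).ravel()
def cloud(n):
    K,R,t=cam(n); im,d=imaging.get_image(n)
    v,u=np.mgrid[:420,:560]
    P=np.stack([(u-K[0,2])/K[0,0]*d,(v-K[1,2])/K[1,1]*d,d],-1)
    return im,d,(P-t)@R
E
python3 - <<'E'
from h import *
for n in("scene","top"):
    im,d,W=cloud(n); cv2.imwrite(f"pics/{n}0.png",im); np.savez(f"{n}0.npz",im=im,d=d,W=W)
    K,R,t=cam(n); print(n,-R.T@t, R[2])
s=env.observe(); print(s["time_s"],s["position"],np.round(s["tool_rot"],3),s["ft_force"])
E
```

```text
scene [-0.37953327  0.92689391  1.38413514] [ 0.55539552 -0.4464196  -0.70160199]
top [0.29882457 0.10959493 1.39634018] [ 0.20099148  0.01391079 -0.97949421]
0.1 [ 0.23659363 -0.49623172  0.2307965 ] [[ 0.903  0.43  -0.   ]
 [ 0.43  -0.903  0.001]
 [ 0.    -0.001 -1.   ]] [-0.03368095 -0.08707883  0.35473384]
```

View pics/scene0.png

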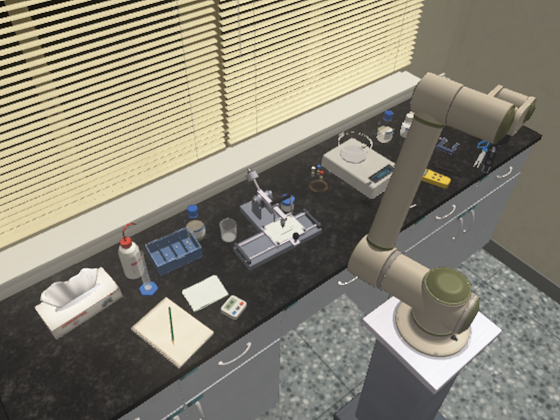

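View pics/top0.png

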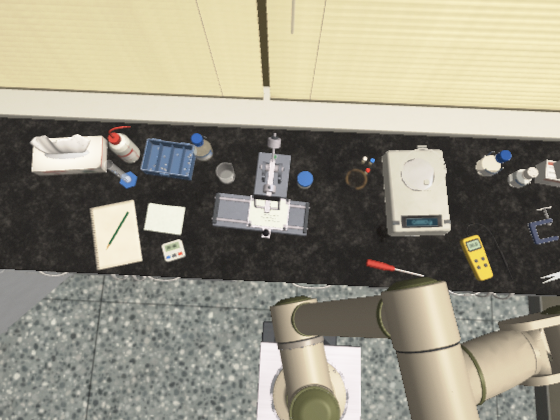

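The scene shows the tester at about (280,225). In the top view it has its bed at (212-308, 195-235), the knob at (266,233) and the beam running up to (273,140). Next I'll take a closer crop and fit the pose.

```bash
python3 - <<'E'
from h import *
z=np.load("top0.npz"); im,W=z["im"],z["W"]
cv2.imwrite("pics/topc.png",cv2.resize(im[125:245,200:330],None,fx=5,fy=5,interpolation=cv2.INTER_CUBIC)[:600])
print(W[233,266],W[215,230],W[190,262],W[178,305])
sub=np.zeros((420,560),bool); sub[185:245,205:315]=1
m=sub&(W[...,2]>.02)&(W[...,2]<.06)
c,_=cv2.findContours(m.astype(np.uint8),0,2); c=max(c,key=cv2.contourArea)
P=W[m][:,:2].astype(np.float32)
r=cv2.minAreaRect(cv2.UMat(W[c[:,0,1],c[:,0,0],:2].astype(np.float32)).get()); print(r); print(cv2.boxPoints(r))
# knob
kb=np.zeros_like(sub); kb[226:242,255:278]=1
k=kb&(W[...,2]>.07)&(W[...,2]<.12); print("knob",k.sum(),W[k].mean(0),W[k].min(0),W[k].max(0))
hi=np.zeros_like(sub); hi[125:215,250:290]=1
for lo,h2 in((.13,.16),(.16,.18),(.18,.22)):
    q=hi&(W[...,2]>lo)&(W[...,2]<h2); print(lo,q.sum(),W[q].min(0),W[q].max(0),W[q].mean(0))
np.set_printoptions(linewidth=250)
print((W[134:240:2,256:284:2,2]*1000).astype(int))
E
```

```text
[0.48371621 0.15576951 0.09889496] [0.54736897 0.27977669 0.03197546] [0.63597178 0.17888455 0.03608257] [0.68062019 0.03819734 0.04777937]
((0.5618897676467896, 0.24142885208129883), (0.18621087074279785, 0.11336126923561096), 86.35415649414062)
[[0.49940333 0.1521161 ]
 [0.61253524 0.14490758]
 [0.6243762  0.33074158]
 [0.5112443  0.3379501 ]]
knob 40 [0.48668037 0.15692858 0.09916363] [0.47778146 0.14667279 0.08864872] [0.4968329  0.16565843 0.1061853 ]
0.13 341 [0.54581757 0.09916459 0.13001308] [0.81264249 0.22204746 0.15986608] [0.67678134 0.1528368  0.13996388]
0.16 190 [0.5572876  0.09956595 0.16040534] [0.81500656 0.22097531 0.17987836] [0.75825227 0.14699823 0.17067778]
0.18 186 [0.56291902 0.1165367  0.18007644] [0.77874712 0.19359501 0.20595838] [0.6267649  0.15149629 0.19396653]
[[   1   -2    1   -2    1    0    4    3    2  180  180    4    2    2]
 [   1    0    0    0   -1    0    1    0  185  181  177  169   -3   -3]
 [   2    5   -3    7    2    2  171  173  175  185  180  172  168    1]
 [   4    0    1    2    4   -4  176  180  182  184  191  182  178   -3]
 [  -
[... 2872 characters left out ...]
3   63   59   57   65   62   65   61   60]
 [  62   59   57   67   62   60   57   62   64   60   64   63   62   63]
 [  59   62   61   62   60   64   57   63   60   66   66   61   59   65]
 [  64   60   59   62   61   61   63   63   60   59   60   60   62   68]
 [  30   34   37   39   66   58   57   58   58   58   58   58   58   57]
 [  22   25   27   28  100  105  102   54   41   37   35   35   33   38]
 [   0    0    5    3   99  102   95   53   12   18   26   32   35   37]
 [   2    4    0   59  103  100   94   61   -1   -1    3    3    0    3]
 [   0   -1    1   61   61   59   62   -3   -1    1    1    0   -1    5]
 [   2   -3    3    0    5    0    3    0    1    0   -4   -2    2    1]]
```

View pics/topc.png

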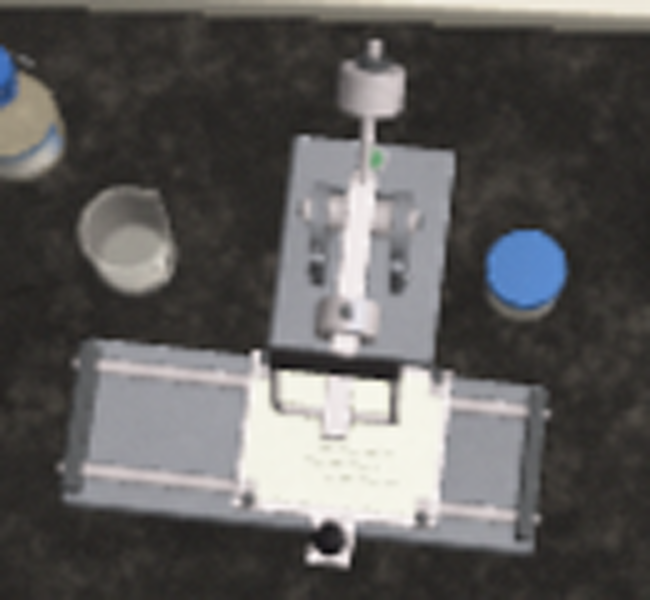

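The crop shows the black bail bar at crop (270-440, 345-370), the knob at (330,537) and the tester turned a few degrees. Next I'll fit the axes from the bar, the beam and the bed.

```bash
python3 - <<'E'
from h import *
z=np.load("top0.npz"); W=z["W"]
M=np.zeros((420,560),bool); M[188:206,250:292]=1
b=W[M&(W[...,2]>.188)&(W[...,2]<.212)][:,:2]
c,vec,ev=cv2.PCACompute2(b.astype(np.float64),None); ext=(b-c)@vec.T
print("bar",c,vec[0],ext.min(0),ext.max(0),len(b)); mid=c[0]+vec[0]*(ext[:,0].min()+ext[:,0].max())/2
print("mid",mid,"yaw",np.arctan(-vec[0,0]/vec[0,1]))
M[:]=0; M[185:245,205:315]=1
m=M&(W[...,2]>.022)&(W[...,2]<.075)
r=cv2.minAreaRect(W[m][:,:2].astype(np.float32)); print("bed",r)
# beam ridge line
M[:]=0; M[160:205,264:280]=1
q=W[M&(W[...,2]>.122)&(W[...,2]<.139)][:,:2]
print("beam",len(q),cv2.fitLine(q.astype(np.float32),cv2.DIST_HUBER,0,.001,.001).ravel())
# pedestal
M[:]=0; M[150:196,250:296]=1
p=W[M&(W[...,2]>.027)&(W[...,2]<.043)][:,:2]; print("ped",cv2.minAreaRect(p.astype(np.float32)))
E
```

```text
bar [[0.57455553 0.15480081]] [0.07036018 0.99752165] [-0.03849751 -0.0060978 ] [0.0390113  0.00770938] 126
mid [0.5745736  0.15505707] yaw -0.07041836834187859
bed ((0.5658394694328308, 0.17918115854263306), (0.18039371073246002, 0.3161226809024811), 1.6516616344451904)
beam 290 [ 0.9989022  -0.04684485  0.6513773   0.14993651]
ped ((0.6938239336013794, 0.1476932168006897), (0.10962942987680435, 0.14937417209148407), 86.2593765258789)
```

Call:
arm_command:
  turn:
    - [0, 0, 0.973]
    - [0, 0, 0.973]
    - [0, 0, 0.973]
    - [0, 0, 0.973]
    - [0, 0, 0.973]
    - [0, 0, 0.973]
  xyz:
    - [0, 0, 0]
    - [0, 0, 0]
    - [0, 0, 0]
    - [0, 0, 0]
    - [0, 0, 0]
    - [0, 0, 0]
  claw: [0, 0, 0, 0, 0, 0]
  squeeze: 20

```text
time_s: 0.7
position: [0.2366, -0.4963, 0.231]
tool_rot: [[0.998, -0.068, -0.0], [-0.068, -0.998, 0.001], [-0.0, -0.001, -1.0]]
ft_force: [0.2, 0.6, 0.9]
grip_width: 0.0002
gripper_force: 0.0
```

Call:
arm_command:
  turn:
    - [0, 0, 0]
    - [0, 0, 0]
    - [0, 0, 0]
    - [0, 0, 0]
    - [0, 0, 0]
    - [0, 0, 0]
    - [0, 0, 0]
    - [0, 0, 0]
    - [0, 0, 0]
  xyz:
    - [0.27, -0.77, 0]
    - [0.27, -0.77, 0]
    - [0.27, -0.77, 0]
    - [0.27, -0.77, 0]
    - [0.27, -0.77, 0]
    - [0.27, -0.77, 0]
    - [0.27, -0.77, 0]
    - [0.27, -0.77, 0]
    - [0.27, -0.77, 0]
  claw: [0, 0, 0, 0, 0, 0, 0, 0, 0]

```text
time_s: 1.6
position: [0.3805, -0.1569, 0.2312]
tool_rot: [[0.998, -0.065, -0.0], [-0.065, -0.998, 0.0], [-0.0, -0.0, -1.0]]
ft_force: [0.1, -0.0, -0.0]
grip_width: -0.0004
gripper_force: 0.0
```

Call:
arm_command:
  turn:
    - [0, 0, 0]
    - [0, 0, 0]
    - [0, 0, 0]
    - [0, 0, 0]
    - [0, 0, 0]
    - [0, 0, 0]
    - [0, 0, 0]
    - [0, 0, 0]
    - [0, 0, 0]
    - [0, 0, 0]
    - [0, 0, 0]
    - [0, 0, 0]
  xyz:
    - [0.27, -0.77, 0]
    - [0.27, -0.77, 0]
    - [0.27, -0.77, 0]
    - [0.27, -0.77, 0]
    - [0.27, -0.77, 0]
    - [0.27, -0.77, 0]
    - [0.27, -0.77, 0]
    - [0.27, -0.77, 0]
    - [0.27, -0.77, 0]
    - [0, 0, 0.37]
    - [0, 0, 0.37]
    - [0, 0, 0.37]
  claw: [0, 0, 0, 0, 0, 0, 0, 0, 0, 0, 0, 0]

```text
time_s: 2.8
position: [0.5237, 0.1798, 0.1747]
tool_rot: [[0.998, -0.064, -0.001], [-0.064, -0.998, -0.0], [-0.001, 0.0, -1.0]]
ft_force: [0.3, -0.4, -0.3]
grip_width: 0.0003
gripper_force: 0.0
```

```bash
python3 - <<'E'
from h import *
s=env.observe(); print(s["time_s"],s["position"],s["ft_force"])
im,d,W=cloud("wrist"); cv2.imwrite("pics/w1.png",im)
s=(W[...,2]>.183)&(W[...,2]<.215)&(W[...,0]>.5)&(W[...,0]<.62)&(im.max(-1)<70)
print(s.sum(), W[s].min(0),W[s].max(0),np.median(W[s],0))
E
```

```text
2.8 [0.52366707 0.17976478 0.17469537] [ 0.30284027 -0.44020409 -0.32777517]
8473 [0.51294537 0.11554376 0.18303064] [0.58534379 0.19348997 0.21498608] [0.57641889 0.16212209 0.19923459]
```

View pics/w1.png

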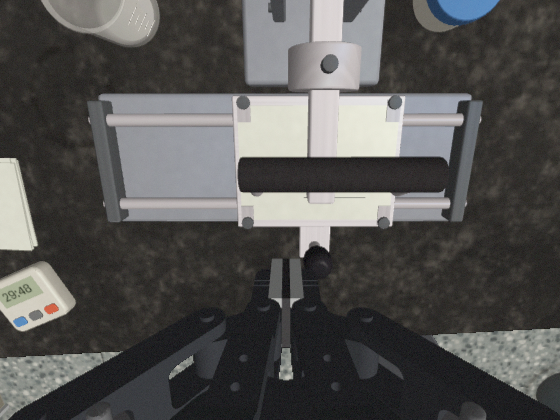

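The bar shows at pixels (238-448, 155-193), with the closed fingers in front at (286,265). The knob stays just right of the fingers, at (317,258).

Call:
arm_command:
  turn:
    - [0, 0, 0]
    - [0, 0, 0]
    - [0, 0, 0]
    - [0, 0, 0]
    - [0, 0, 0]
  xyz:
    - [0.3, -0.06, 0]
    - [0.3, 0, 0]
    - [0.08, 0, 0]
    - [0.06, 0, 0]
    - [0, 0, 0]
  claw: [0, 0, 0, 0, 0]

```text
time_s: 3.35
position: [0.5593, 0.18, 0.1759]
tool_rot: [[0.998, -0.064, -0.004], [-0.064, -0.998, -0.0], [-0.004, 0.001, -1.0]]
ft_force: [-5.6, -0.8, 2.6]
grip_width: 0.0002
gripper_force: 3.3
```

Call:
arm_command:
  turn:
    - [0, 0, 0]
    - [0, 0, 0]
    - [0, 0, 0]
    - [0, 0, 0]
    - [0, 0, 0]
    - [0, 0, 0]
  xyz:
    - [0.12, 0, -0.14]
    - [0.12, 0, -0.14]
    - [0.12, 0, -0.14]
    - [0.14, 0, -0.12]
    - [0.14, 0, -0.12]
    - [0.14, 0, -0.12]
  claw: [0, 0, 0, 0, 0, 0]

```text
time_s: 3.95
position: [0.5988, 0.1777, 0.2162]
tool_rot: [[0.998, -0.064, -0.001], [-0.064, -0.998, 0.0], [-0.001, -0.0, -1.0]]
ft_force: [-5.0, 0.1, 4.7]
grip_width: 0.0002
gripper_force: 3.4
```

```bash
python3 - <<'E'
from h import *
s=env.observe(); print(s["time_s"],s["position"],s["ft_force"])
im,d,W=cloud("wrist"); cv2.imwrite("pics/w2.png",im)
s=(W[...,2]>.19)&(W[...,2]<.28)&(W[...,0]>.55)&(W[...,0]<.75)&(im.max(-1)<70)
print(s.sum(), W[s].min(0),W[s].max(0),np.median(W[s],0))
E
```

```text
3.95 [0.59875156 0.177691   0.21619808] [-4.98109916  0.05148058  4.69086729]
18401 [0.58659949 0.11322835 0.19744175] [0.62572612 0.22036025 0.27999855] [0.61137348 0.16802422 0.26542767]
```

View pics/w2.png

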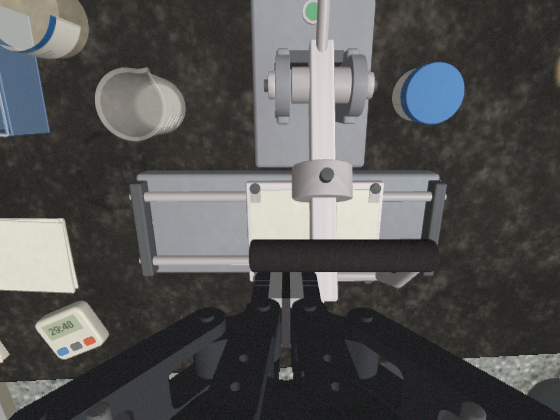

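The bar is at (248-438, 240-270), up against the fingertips. The nose at (325,290) clears the fingers on the right, so I'll carry on past balance.

Call:
arm_command:
  turn:
    - [0, 0, 0]
    - [0, 0, 0]
    - [0, 0, 0]
    - [0, 0, 0]
    - [0, 0, 0]
    - [0, 0, 0]
    - [0, 0, 0]
    - [0, 0, 0]
  xyz:
    - [0.15, 0, -0.08]
    - [0.16, 0, -0.08]
    - [0.16, 0, -0.07]
    - [0.16, 0, -0.06]
    - [0.15, 0, -0.04]
    - [0.12, 0, -0.02]
    - [0, 0, 0]
    - [0, 0, 0]
  claw: [0, 0, 0, 0, 0, 0, 0, 0]

```text
time_s: 4.8
position: [0.645, 0.1717, 0.2358]
tool_rot: [[0.998, -0.067, 0.004], [-0.067, -0.998, -0.005], [0.004, 0.004, -1.0]]
ft_force: [-5.3, -12.5, 15.3]
grip_width: 0.0003
gripper_force: 10.2
```

```bash
python3 - <<'E'
from h import *
s=env.observe(); print(s["time_s"],s["position"],s["ft_force"])
im,d,W=cloud("wrist"); cv2.imwrite("pics/w3.png",im)
E
```

```text
4.8 [0.6449928  0.1717385  0.23582077] [ -5.30782849 -12.53639364  15.27350294]
```

View pics/w3.png

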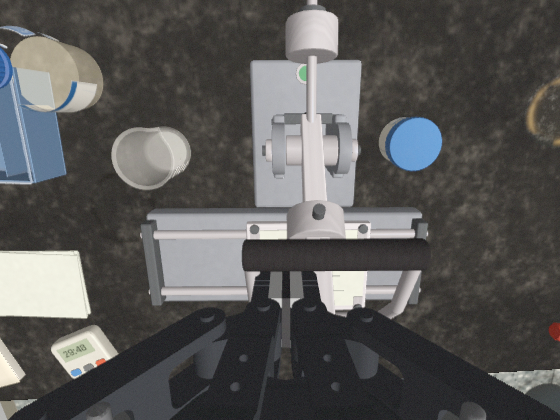

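The bar is at (243-430, 238-272), past balance. The left rod rubs the fingers, so I'll withdraw straight up.

Call:
arm_command:
  turn:
    - [0, 0, 0]
    - [0, 0, 0]
    - [0, 0, 0]
    - [0, 0, 0]
    - [0, 0, 0]
    - [0, 0, 0]
  xyz:
    - [0, 0.02, -0.15]
    - [0, 0, -0.2]
    - [0, 0, -0.25]
    - [0, 0, -0.3]
    - [0, 0, -0.3]
    - [0, 0, -0.3]
  claw: [0, 0, 0, 0, 0, 0]

```text
time_s: 5.45
position: [0.6444, 0.174, 0.3084]
tool_rot: [[0.998, -0.064, 0.0], [-0.064, -0.998, 0.0], [-0.0, -0.0, -1.0]]
ft_force: [-0.3, -0.1, 0.0]
grip_width: -0.0001
gripper_force: 0.0
```

Call:
arm_command:
  turn:
    - [0, 0, 0]
    - [0, 0, 0]
    - [0, 0, 0]
    - [0, 0, 0]
    - [0, 0, 0]
    - [0, 0, 0]
    - [0, 0, 0]
    - [0, 0, 0]
  xyz:
    - [-0.62, 0.35, 0]
    - [-0.62, 0.35, 0]
    - [-0.62, 0.35, 0]
    - [-0.62, 0.35, 0]
    - [-0.62, 0.35, 0]
    - [0, 0, 0]
    - [0, 0, 0]
    - [0, 0, 0]
  claw: [0, 0, 0, 0, 0, 0, 0, 0]

```text
time_s: 6.25
position: [0.4851, 0.0966, 0.3075]
tool_rot: [[0.998, -0.064, 0.001], [-0.064, -0.998, 0.0], [0.001, -0.0, -1.0]]
ft_force: [0.2, 0.2, 0.6]
grip_width: 0.0004
gripper_force: 0.0
```

```bash
python3 - <<'E'
from h import *
im,d,W=cloud("top"); a=im[110:250,190:330]
W0=np.load("top0.npz")["W"]
def knob(W):
    kb=np.zeros((420,560),bool); kb[226:242,240:290]=1
    k=kb&(W[...,2]>.085)&(W[...,2]<.12); return k.sum(),W[k].mean(0)
print(knob(W0),knob(W))
im2,d,W=cloud("wrist"); 
cv2.imwrite("pics/w4.png",np.hstack([cv2.resize(a,(400,400)),cv2.resize(im2,(400,400))]))
E
```

```text
(np.int64(40), array([0.48668037, 0.15692858, 0.09916363])) (np.int64(20), array([0.48655723, 0.15262621, 0.09976995]))
```

View pics/w4.png

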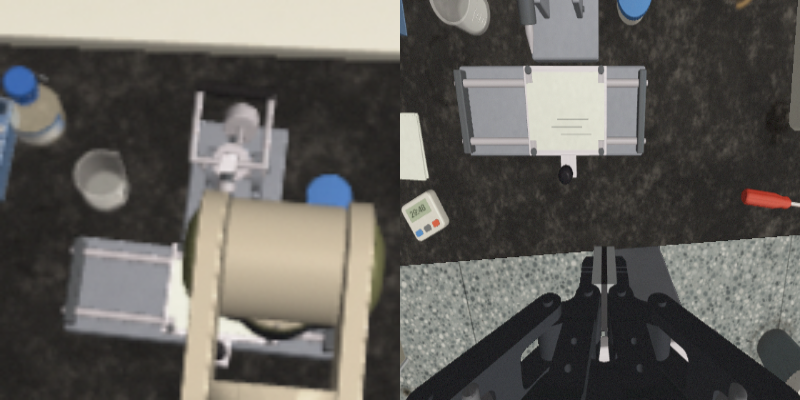

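The beam rests up on its rear stop: in the left half, the bail is at the rear at (235,97). The knob hasn't moved, at (566,174) in the wrist half. I'll go down to the right of the knob.

Call:
arm_command:
  turn:
    - [0, 0, 0]
    - [0, 0, 0]
    - [0, 0, 0]
    - [0, 0, 0]
    - [0, 0, 0]
    - [0, 0, 0]
    - [0, 0, 0]
    - [0, 0, 0]
    - [0, 0, 0]
  xyz:
    - [0, 0, 0.76]
    - [0, 0, 0.76]
    - [0, 0, 0.76]
    - [0, 0, 0.76]
    - [0, 0, 0.76]
    - [0, 0, 0.75]
    - [0, 0, 0]
    - [0, -0.3, 0]
    - [0, -0.3, 0]
  claw: [0, 0, 0, 0, 0, 0, 0, 0, 0]

```text
time_s: 7.25
position: [0.4876, 0.1266, 0.0812]
tool_rot: [[0.998, -0.065, 0.001], [-0.065, -0.998, 0.0], [0.001, -0.0, -1.0]]
ft_force: [0.8, 1.4, 0.1]
grip_width: 0.0001
gripper_force: 0.0
```

Call:
arm_command:
  turn:
    - [0, 0, 0]
    - [0, 0, 0]
    - [0, 0, 0]
    - [0, 0, 0]
    - [0, 0, 0]
    - [0, 0, 0]
    - [0, 0, 0]
    - [0, 0, 0]
    - [0, 0, 0]
    - [0, 0, 0]
  xyz:
    - [0, -0.1, 0]
    - [0, -0.1, 0]
    - [0, -0.12, 0]
    - [0, -0.15, 0]
    - [0, -0.15, 0]
    - [0, -0.15, 0]
    - [0, -0.15, 0]
    - [0, -0.15, 0]
    - [0, -0.15, 0]
    - [0, -0.15, 0]
  claw: [0, 0, 0, 0, 0, 0, 0, 0, 0, 0]

```text
time_s: 8.25
position: [0.4908, 0.1952, 0.0798]
tool_rot: [[0.998, -0.065, -0.0], [-0.065, -0.998, -0.0], [-0.0, 0.0, -1.0]]
ft_force: [1.4, -2.5, 1.4]
grip_width: 0.0
gripper_force: 1.1
```

Call:
arm_command:
  turn:
    - [0, 0, 0]
    - [0, 0, 0]
    - [0, 0, 0]
    - [0, 0, 0]
  xyz:
    - [0, -0.14, 0]
    - [0, -0.12, 0]
    - [0, -0.08, 0]
    - [0, -0.06, 0]
  claw: [0, 0, 0, 0]

```text
time_s: 8.65
position: [0.492, 0.2149, 0.0797]
tool_rot: [[0.998, -0.064, -0.0], [-0.064, -0.998, 0.0], [-0.0, -0.0, -1.0]]
ft_force: [0.2, -2.1, 1.2]
grip_width: 0.0003
gripper_force: 0.9
```

Call:
arm_command:
  turn:
    - [0, 0, 0]
    - [0, 0, 0]
  xyz:
    - [0, -0.06, 0]
    - [0, 0, 0]
  claw: [0, 0]

```text
time_s: 8.85
position: [0.4921, 0.2179, 0.0797]
tool_rot: [[0.998, -0.064, -0.0], [-0.064, -0.998, 0.0], [-0.0, -0.0, -1.0]]
ft_force: [0.2, -0.2, 0.0]
grip_width: -0.0002
gripper_force: 0.0
```

Call:
arm_command:
  turn:
    - [0, 0, 0]
    - [0, 0, 0]
  xyz:
    - [0, -0.05, 0]
    - [0, -0.05, 0]
  claw: [0, 0]

```text
time_s: 9.05
position: [0.4924, 0.2219, 0.0797]
tool_rot: [[0.998, -0.064, -0.001], [-0.064, -0.998, -0.002], [-0.001, 0.002, -1.0]]
ft_force: [-0.3, -15.3, 1.9]
grip_width: -0.0001
gripper_force: 7.8
```

Call:
arm_command:
  turn:
    - [0, 0, 0]
    - [0, 0, 0]
  xyz:
    - [0, -0.04, 0]
    - [0, 0, 0]
  claw: [0, 0]

```text
time_s: 9.25
position: [0.4924, 0.2219, 0.0796]
tool_rot: [[0.998, -0.064, -0.002], [-0.064, -0.998, -0.006], [-0.002, 0.006, -1.0]]
ft_force: [-2.4, -18.3, 2.5]
grip_width: -0.0001
gripper_force: 9.0
```

The carriage is against its end stop: force is rising and the position no longer changes. I'll hold briefly, back off to the right and go up.

Call:
arm_command:
  turn:
    - [0, 0, 0]
    - [0, 0, 0]
    - [0, 0, 0]
    - [0, 0, 0]
    - [0, 0, 0]
    - [0, 0, 0]
    - [0, 0, 0]
    - [0, 0, 0]
    - [0, 0, 0]
    - [0, 0, 0]
    - [0, 0, 0]
    - [0, 0, 0]
  xyz:
    - [0, 0, 0]
    - [0, 0, 0]
    - [0, 0.2, 0]
    - [0, 0.5, 0]
    - [-0.3, 0.5, 0]
    - [-0.3, 0, -0.6]
    - [-0.3, 0.5, -0.8]
    - [0, 0.9, -0.8]
    - [0, 0.9, -0.8]
    - [0, 0.9, 0]
    - [0, 0.9, 0]
    - [0, 0, 0]
  claw: [0, 0, 0, 0, 0, 0, 0, 0, 0, 0, 0, 0]

```text
time_s: 10.45
position: [0.4317, -0.0258, 0.2165]
tool_rot: [[0.998, -0.07, 0.001], [-0.07, -0.998, -0.001], [0.001, 0.001, -1.0]]
ft_force: [-0.7, 1.2, -0.4]
grip_width: -0.0004
gripper_force: 0.0
```

```bash
python3 - <<'E'
from h import *
im,d,W=cloud("top"); im2,_,_=cloud("scene")
cv2.imwrite("pics/f.png",np.hstack([cv2.resize(im[110:250,190:330],(400,400)),cv2.resize(im2[155:275,190:330],(400,400))]))
kb=np.zeros((420,560),bool); kb[224:244,235:290]=1
k=kb&(W[...,2]>.085)&(W[...,2]<.12); print(k.sum(),W[k].mean(0)); s=env.observe(); print(s["time_s"],s["position"],s["ft_force"])
E
```

```text
41 [0.49217665 0.24426161 0.09838036]
10.55 [ 0.43162304 -0.0223272   0.21624571] [-0.7180494  -0.30455099  0.05226485]
```

View pics/f.png

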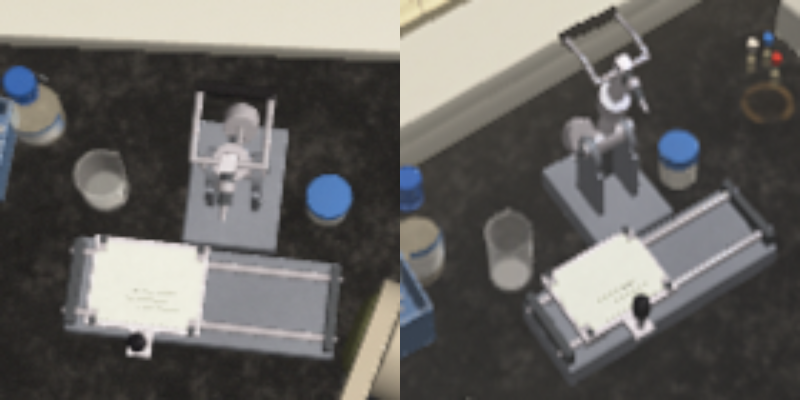

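The carriage is at its left end: the knob is at (138,342) in the left half, measured at y = 0.244 m against 0.2456 m expected. The beam stands on its rear stop and the arm is clear, so I'm handing in.

```bash
python3 -c "
from rig import env
print(env.close_job())"
```

```text
the job is handed in; nothing more can be done
None
```

The job is handed in at about 10.6 s: the beam rests on its rear stop on its own, the carriage is against its left end stop (knob within about 2 mm of where it should be), and the arm is clear; the hand-in returned no verdict.

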